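# Raise the polishing hood's window to its mark and start the extractor

### The arm

A 7-joint arm with a two-finger parallel gripper is mounted at the origin on the work surface. World frame = base frame: x ahead of the robot, y to its left, z up, the work surface at z = 0. Lengths are in m, angles in rad, forces in N, time in s.
With the tool pointing down it reaches from about 0.425 to 0.875 m from the base axis. Payload 8.4 kg.
Tool frame: the origin (TCP) lies at the very end of the fingers, on their centre line; the grasp point (between the pads) lies 19 mm behind it; z points along the fingers, y is the line along which they close (so a half turn about z gives the same grasp; the last joint's range is limited). The gripper opens to 85 mm and grips with 20 to 120 N. Pads are 22 mm wide; open, the fingers measure 114 mm over their backs; the gripper's body (76 mm by 85 mm) begins 54 mm behind the grasp point. The pads swing forward as they close: fully open they stand 13 mm farther back than shut.
Start: joints at [1.079, 0.333, 0.04, 1.465, -0.013, 1.343, -0.059], TCP at [0.249, -0.6, 0.199] pointing down, gripper open.
Joint ranges: [-2.58, 2.58], [-0.38, 2.09], [-1.3, 1.39], [0.25, 2.4], [-1.5, 4.64], [0.08, 2.09], [-2.65, 2.65]. Speed limits (rad/s): [2.22, 2.22, 2.79, 2.79, 3.14, 3.14, 3.14].

### API

Orientations are given as a unit quaternion [w, x, y, z].
In Python, from plant import get_obs, grab_frame, close_job gives the robot as it stands.
- The arm moves only by the tool carry_out, never from a script. Its argument "moves" is a list of rows, each an object with "translation": the shift along the tool's x, y, z in m, a list of three; "yaw": the turn about the tool's z in degrees; "grip": the finger opening in m, from 0 to 0.0854. In form: [{"translation": [tx, ty, tz], "yaw": yaw, "grip": grip}, ...]. A call has 1 to 20 rows; each row shifts and turns the commanded pose from where the row before left it, along the tool's axes as they then stand; what a row does not reach is not made up. A row lasts 1/8 s, in which the tool goes at most 62.5 mm and 10.7 degrees, less where a joint would pass 70% of its speed; a pose out of reach is approached as far as the arm can. A call with a gripper value outside its range is refused whole. The fingers move at their own pace and stop on an object; "force" is the grip in N (left out, the last holds). Time passes only in rows, so rows that do not move let the fingers close. It gives the time, the measured TCP pose, the force, the opening and the grip force at its end, in the units of the state.
- get_obs(): the state, without advancing time (a new reading comes with each control period).
- grab_frame(name): name is "scene" or "top" or "wrist"; returns a dict with "img" (420x560x3 uint8, red, green, blue), "fx", "fy", "cx", "cy" (pixels), "distortion" ([k1, k2, p1, p2, k3] as OpenCV has them; the pictures are not rectified), "extrinsics" (4x4, takes a point from camera to world coordinates). Camera axes: x right, y down, z forward; pixel columns grow to the right and rows downward; lengths in m; the calibration is good to about 2 mm. A picture is of the moment at which its call begins. There is no depth.
- close_job(): hands the job in; it is judged then, once.
The state is a dict: "time_s": time; "joint_positions": joint angles; "joint_vel": joint speeds; "tau": joint torques, N m; "eef_pos": TCP position; "orientation": TCP orientation; "contact_force": force on the tool from outside, world axes, zero at the start; "torque": the same for the moment, N m; "width": finger opening in m; "finger_force": force on a finger pad.
Only numpy, scipy, OpenCV 4.12 (cv2) and the standard library are available. Lean on these libraries where they do the work, as an engineer would, in place of code of your own. Each camera call takes 0.05 s, during which the arm holds its last target. There are 200 camera calls.

### The job

Push the polishing hood's sliding window up with your fingertips from beneath its yellow lip, without pinching the lip or touching the black rubber strip on top of it, until the blue index on the lip is level with the red mark on the rail (within a centimetre), and let it stay there. Then press the green start button beside the hood all the way down and take the hand away. Leave the red mark and everything else on the bench where it is.

Things in the scene. Friction and masses are not known exactly. Their poses are not given: they have to be found in the camera images.
- lip (a point): Yellow lip, a ledge 280 mm wide, 45 mm deep, 8 mm thick, square to the bottom edge of the hood's clear sliding window. Origin: mid-width, on the underside, at the window's face. z points up the slope along which it slides (50 deg above level, rising away from the robot); x points square into the hood, forward and down (the lip spans x -45 mm to 0); y to the hood's left. Free space below it.
- sill_top (a point): Middle of the top front edge of the sill, the hood's fixed upright front panel, 360 mm wide and 80 mm tall. It lies 30 mm down the slope from the lip's origin when the window is shut.
- lip_strip (a point): Middle of the black rubber strip on top of the lip, 6 mm thick, 270 mm wide, 36 mm deep. Not to be touched: the lip is only pushed from beneath. Same axes as lip.
- sash (a joint): How far the window is raised along its slope, in m: 0 shut, 0.215 at the top stop. It is counterweighted: it takes about 2 to 6 N along the slope to push it up, and it stays where it is left.
- index_line (a point): Blue index tab, 6 mm tall, at the left end of the lip (half-way up the lip's thickness, 4 mm above its underside along the slope, 16 mm out from the window's face, 150 mm left of the middle); moves with the window. Same axes as lip.
- mark_line (a point): Middle of the red height mark, a 10 mm tall red block clamped on the hood's left rail with a thin red pointer towards the lip, 80 to 190 mm up the slope from the index at the start. Same axes as lip. The window is at the marked height when index_line and mark_line coincide.
- mark (a joint): Where the red mark is clamped along the rail, m; the window stands at the mark when joint sash = 0.11 + this value. It stays put (40 N to shift).
- start_top (a point): Top centre of the green start button, 32 mm across, on the grey control box (90 x 90 x 50 mm, fixed to the bench) beside the hood, left or right; its top faces up.
- start (a joint): How far the start button is pressed, m: 0 released, 0.006 fully down; springs back; fully down takes about 5 N. It works from 0.004.
- tub_in (a point): Clear plastic parts tub, 110 x 85 x 40 mm, loose; point at the centre of its inner floor. Bystander; the side it stands on (left or right) is swapped with the control box.
- buckle_in_tub: Steel belt buckle frame 50 x 40 x 6 mm lying in the tub; origin under its centre. Bystander.
- buckle: Brass belt buckle frame 60 x 45 x 6 mm lying on the bench in front of the hood. Bystander.
- compound_bar: Dark brown bar of polishing compound, 110 x 35 x 30 mm, lying in front of the hood; origin under its centre. Bystander.
- felt_wheel: Pink felt polishing wheel, 90 mm across, 28 mm thick, lying flat in front of the hood. Bystander.
- jar: Amber jar, 70 mm across, 100 mm tall, left of the hood. Bystander.
- can: Blue can, 66 mm across, 90 mm tall, right of the hood. Bystander.
Not all that is in view belongs to the job. What is shaped like the part that bears start_top but brown is not meant.

How it is judged:
On the way, in this order (a step that is already met when the one before it is completed fails the run):
1. the fingertips push the window up by its lip, still short of the mark (contact force between sash_c0 and the fingers above 1 N and distance of index_line from where it was at the start of the episode above 0.015 m and z of index_line in the frame of mark_line below -0.015 m), for 0.1 s.
2. the window stands at the mark, at rest (z of index_line in the frame of mark_line between -0.01 and 0.01 m and velocity of joint sash between -0.01 and 0.01 m/s), for 0.3 s.
3. the start button is pressed with the window at the mark (value of joint start above 0.004 m and z of index_line in the frame of mark_line between -0.01 and 0.01 m), for 0.05 s.
At the end, for the whole second after the job is handed in: The window's index is within 10 mm of the red mark along the slope and at rest, and the start button is released again (all of step 2 and value of joint start below 0.002 m); the robot touches nothing.
It fails at once if the lip is pinched or pressed on its top strip (contact force between sash_c1 and the fingers above 2 N).
It fails at once if the start button is pressed while the window is off its mark (value of joint start above 0.003 m and not (z of index_line in the frame of mark_line between -0.012 and 0.012 m)).
It fails at once if the red mark is shifted by more than 5 mm (distance of mark_line from where it was at the start of the episode above 0.005 m).
It fails at once if a bystander is lifted, carried or shifted by more than 20 mm (distance of any of tub_in, buckle_in_tub, buckle, compound_bar, felt_wheel, jar, can from where it was at the start of the episode above 0.02 m).
It also fails if it takes over 58 s, if anything falls off the work surface, if the arm or the gripper's body presses on something with over 40 N, if the wrist force passes 120 N, or if a joint passes its speed limit or range.

## Working session

There is one attempt and no reset: what is moved stays moved. The work goes in short steps, Python scripts to look and compute and a tool call to move; the robot and the scene stay as the last step left them, time stands still between calls to the robot, and variables do not carry over. Pictures are saved under pics/ and viewed, at most 10 in all, crops included, and the job is handed in when it is done.

Besides the shell and the picture viewer there is one more tool, called after "Emit:" as name(argument=value, ...), one argument or row to a line, values as JSON. carry_out: Moves the arm, as the interface text tells. Its arguments: {"type":"object","properties":{"moves":{"type":"array","items":{"type":"object","properties":{"translation":{"type":"array","items":{"type":"number"}},"yaw":{"type":"number"},"grip":{"type":"number"}}}},"force":{"type":"number"}},"required":["moves"]}

```bash
mkdir -p pics; ls; python3 - <<'E'
from plant import *
import cv2,numpy as np
o=get_obs();print(o)
for n in("scene","top"):
    f=grab_frame(n);cv2.imwrite(f"pics/{n}0.png",f["img"][:,:,::-1])
    print(n,f["fx"],f["fy"],f["cx"],f["cy"],f["distortion"],np.round(f["extrinsics"],3).tolist())
E
```

```text
pics
{'time_s': 0.0, 'joint_positions': array([ 1.07878789,  0.33387939,  0.03987045,  1.46627996, -0.01340615,
        1.3432798 , -0.0585013 ]), 'joint_vel': array([-0.00140774,  0.00065504,  0.00037589, -0.0014664 , -0.00079154,
       -0.0010475 , -0.00070894]), 'tau': array([ 1.70007064e-03, -6.58551049e+01,  1.36696212e+00, -4.05562663e+01,
        1.69686478e-02,  1.25102856e-02, -3.14557110e-05]), 'eef_pos': array([ 0.2485914 , -0.60003919,  0.19783736]), 'orientation': array([-7.63838470e-04,  9.80775951e-01,  1.95135616e-01, -2.02661106e-04]), 'contact_force': array([ 0.19534378, -0.2075229 ,  0.50419708]), 'torque': array([ 0.0071677 , -0.01566305, -0.04611077]), 'finger_force': 0.0, 'width': 0.08512860455131384}
scene 386.3245988208003 386.3245988208003 284.88112888851003 208.21484460643893 [-0.0301448  0.         0.         0.         0.       ] [[-0.0, 0.844, -0.537, 1.175], [1.0, -0.002, -0.003, 0.076], [-0.004, -0.537, -0.844, 1.176], [0.0, 0.0, 0.0, 1.0]]
top 512.535686277624 512.535686277624 274.4839155079435 211.05027618899817 [-0.03022876  0.          0.          0.          0.        ] [[-0.001, -0.998, 0.069, 0.424], [-1.0, 0.002, 0.012, 0.044], [-0.012, -0.069, -0.998, 1.372], [0.0, 0.0, 0.0, 1.0]]
```

View pics/scene0.png

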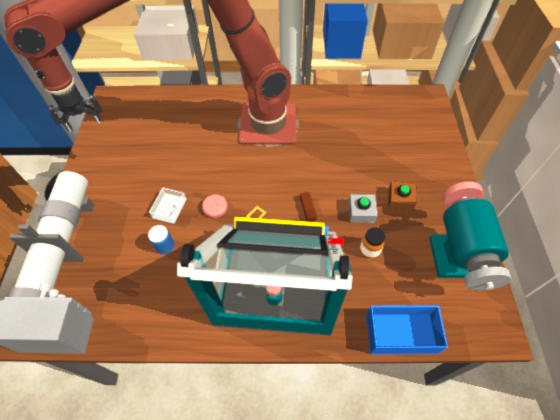

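View pics/top0.png

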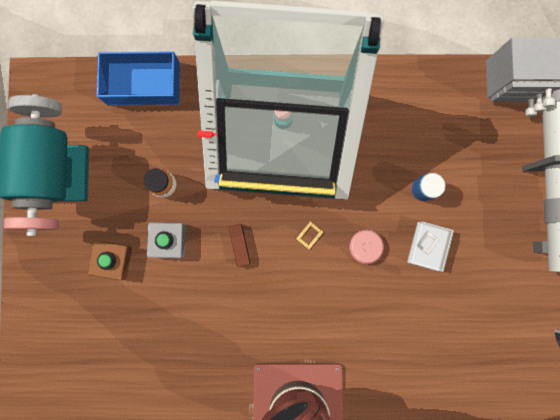

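The scene view shows the hood's lip (yellow, ~280,226), the red mark (337,241), the blue index (326,231) and two green buttons: on a grey box (364,203) and on a brown box (404,190). In the top view these are the lip (277,186), mark (207,134), index (218,179), grey-box button (163,240) and brown-box button (106,260). I choose the button on the grey box, since the brown one is the decoy. Next I triangulate and check it in a close crop.

```bash
cat > h.py <<'E'
from plant import *
import cv2,numpy as np
def ray(f,p):
    K=np.array([[f["fx"],0,f["cx"]],[0,f["fy"],f["cy"]],[0,0,1]])
    u=cv2.undistortPoints(np.array([[p]],float),K,np.array(f["distortion"]))[0,0]
    E=np.array(f["extrinsics"]);d=E[:3,:3]@[u[0],u[1],1];return E[:3,3],d/np.linalg.norm(d)
def tri(rs):
    A=0;b=0
    for o,d in rs:
        M=np.eye(3)-np.outer(d,d);A=A+M;b=b+M@o
    p=np.linalg.solve(A,b);return p,max(np.linalg.norm((np.eye(3)-np.outer(d,d))@(p-o)) for o,d in rs)
def onz(r,z): o,d=r;return o+d*(z-o[2])/d[2]
R={'red':[(0,150,80),(8,255,255)],'blue':[(105,150,80),(125,255,255)],'green':[(45,120,60),(75,255,255)],'yellow':[(24,150,80),(34,255,255)]}
def blobs(f,c,box,amin=4):
    x0,y0,x1,y1=box;h=cv2.cvtColor(f["img"],cv2.COLOR_RGB2HSV)[y0:y1,x0:x1]
    m=cv2.inRange(h,*[np.array(v) for v in R[c]])
    n,l,s,ce=cv2.connectedComponentsWithStats(m)
    return [(s[i,4],ce[i]+[x0,y0],s[i,:4]+[x0,y0,0,0],np.argwhere(l==i)[:,::-1]+[x0,y0]) for i in np.argsort(-s[:,4]) if i and s[i,4]>=amin]
E
python3 - <<'E'
from h import *
S,T=grab_frame("scene"),grab_frame("top")
q={'red':((325,232,350,250),(195,125,216,142)),'blue':((318,224,334,240),(210,172,224,186)),'green':((350,195,376,212),(150,228,178,252)),'yellow':((228,212,332,240),(212,170,340,196))}
for c,(bs,bt) in q.items():
    a,b=blobs(S,c,bs),blobs(T,c,bt)
    for n,k in(('S',a),('T',b)): print(c,n,[(x[0],x[1].round(1),x[2]) for x in k])
    if a and b: p,e=tri([ray(S,a[0][1]),ray(T,b[0][1])]);print(c,p.round(4),round(e,4))
    if c=='yellow':
        for k in (0,1):
            z=[]
            for f,bl in((S,a[0]),(T,b[0])):
                P=bl[3];xs=P[:,0];sgn=1 if (k==0)==(f is T) else -1
                x=xs.min() if sgn>0 else xs.max(); z.append(P[abs(xs-x)<=2].mean(0))
            p,e=tri([ray(S,z[0]),ray(T,z[1])]);print('end',k,z,p.round(4),round(e,4))
s=cv2.resize(S["img"][180:255,220:420],None,fx=4,fy=4,interpolation=2)
t=cv2.resize(T["img"][115:275,85:345],None,fx=3,fy=3,interpolation=2)[:, :780]
cv2.imwrite("pics/s1.png",s[:,:,::-1]);cv2.imwrite("pics/t1.png",t[:,:,::-1])
E
```

```text
red S [(np.int32(103), array([336.5, 240.5]), array([327, 237,  18,   8]))]
red T [(np.int32(113), array([204.5, 133.7]), array([197, 129,  19,   9]))]
red [0.6783 0.2155 0.2295] 0.0005
blue S []
blue T [(np.int32(22), array([216.6, 178.2]), array([215, 175,   4,   7]))]
green S [(np.int32(76), array([363.9, 201.8]), array([359, 198,  11,   9]))]
green T [(np.int32(78), array([163.9, 239.9]), array([157, 234,  13,  13]))]
green [0.4403 0.3442 0.0621] 0.001
yellow S [(np.int32(438), array([278.5, 221.5]), array([234, 212,  91,  24])), (np.int32(7), array([263. , 213.3]), array([262, 212,   3,   4]))]
yellow T [(np.int32(4), array([233.5, 181. ]), array([232, 181,   4,   1]))]
yellow [0.5829 0.1032 0.1888] 0.0506
end 0 [array([322.47619048, 227.85714286]), array([233., 181.])] [0.5831 0.1744 0.1317] 0.0145
end 1 [array([234.89473684, 220.10526316]), array([234., 181.])] [0.5994 0.04   0.2725] 0.11
```

View pics/s1.png

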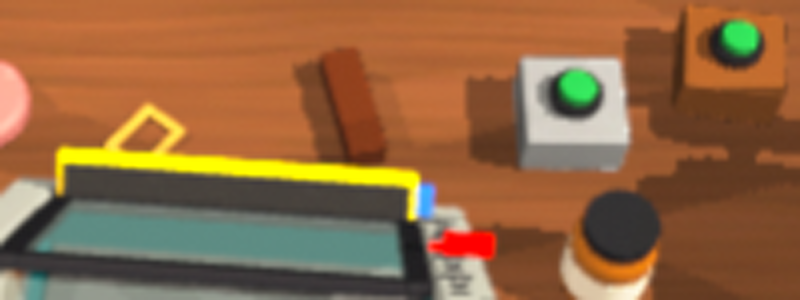

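View pics/t1.png

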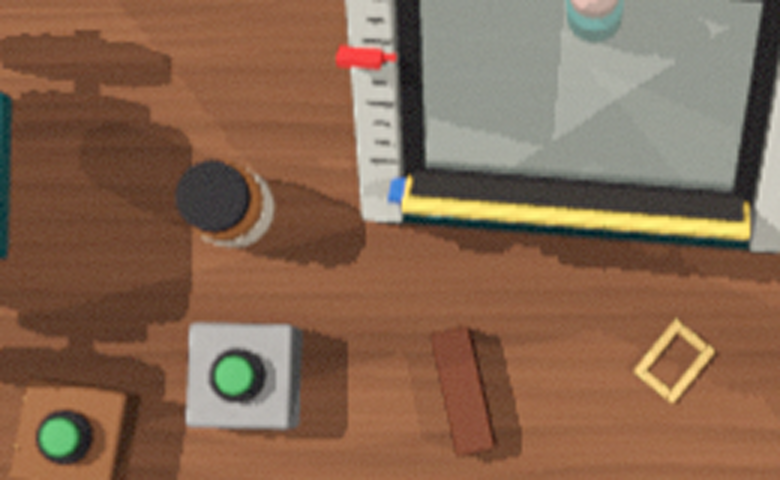

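The crops confirm the choice: the grey box has the green button at scene (364,202), the brown one is a decoy. The lip's outer edge runs scene (234.5,217.5)–(324.5,223) and top (334.7,194.7)–(219,188.7); the blue index is at scene (326.8,230.2), top (217.3,178.3).

```bash
python3 - <<'E'
from h import *
S,T=grab_frame("scene"),grab_frame("top")
P={}
for n,s,t in(('L',(324.5,223),(219,188.7)),('R',(234.5,217.5),(334.7,194.7)),('idx',(326.8,230.2),(217.3,178.3)),('redtip',(328.5,241.5),(215.5,133.8))):
    P[n],e=tri([ray(S,s),ray(T,t)]);print(n,P[n].round(4),round(e,4))
d=P['L']-P['R'];print('width',np.linalg.norm(d)); yaw=np.arctan2(-d[0],d[1]);print('hood yaw deg',np.degrees(yaw))
c,s=np.cos(yaw),np.sin(yaw);a=np.radians(50)
fw=np.array([c,s,0]);z=fw*np.cos(a)+np.array([0,0,np.sin(a)]);x=fw*np.sin(a)-np.array([0,0,np.cos(a)]);y=np.array([-s,c,0])
M=np.array([x,y,z]);print('z',z)
red=np.array([.6783,.2155,.2295])
print('idx->mark',M@(P['redtip']-P['idx']),M@(red-P['idx']))
mid=(P['L']+P['R'])/2
print('idx in lip frame from outer low edge mid (expect 29,150,4)',M@(P['idx']-mid)*1000, 'mid',mid)
print('origin by idx',P['idx']-M.T@[-.016,.15,.004],'edge by idx',P['idx']-M.T@[.029,.15,.004])
E
```

```text
L [0.5641 0.1953 0.1297] 0.0011
R [ 0.5479 -0.0865  0.1373] 0.0005
idx [0.5898 0.2004 0.1293] 0.0018
redtip [0.6789 0.1924 0.2248] 0.0009
width 0.2824109569300924
hood yaw deg -3.3011408956521513
z [ 0.64172101 -0.03701422  0.76604444]
idx->mark [ 0.00711075 -0.00281746  0.1307075 ] [0.00261709 0.0201894  0.13301258]
idx in lip frame from outer low edge mid (expect 29,150,4) [ 22.09492997 147.69425127  13.0602452 ] mid [0.55599551 0.05439178 0.1334863 ]
origin by idx [0.59081087 0.05007407 0.1159399 ] edge by idx [0.55639607 0.0520591  0.14486535]
```

Emit:
carry_out(
  moves=[
    {"translation":[0,0,0],"yaw":8.6,"grip":0.0},
    {"translation":[0,0,0],"yaw":8.6,"grip":0.0},
    {"translation":[0,0,0],"yaw":8.6,"grip":0.0},
    {"translation":[0.02,-0.05,0],"yaw":0,"grip":0.0},
    {"translation":[0.02,-0.05,0],"yaw":0,"grip":0.0},
    {"translation":[0.02,-0.05,0],"yaw":0,"grip":0.0},
    {"translation":[0.02,-0.05,0],"yaw":0,"grip":0.0},
    {"translation":[0.02,-0.05,0],"yaw":0,"grip":0.0},
    {"translation":[0.02,-0.05,0],"yaw":0,"grip":0.0},
    {"translation":[0.02,-0.05,0],"yaw":0,"grip":0.0},
    {"translation":[0.02,-0.05,0],"yaw":0,"grip":0.0},
    {"translation":[0,-0.05,0],"yaw":0,"grip":0.0},
    {"translation":[0,-0.05,0],"yaw":0,"grip":0.0},
    {"translation":[0,-0.05,0],"yaw":0,"grip":0.0},
    {"translation":[0,-0.05,0],"yaw":0,"grip":0.0},
    {"translation":[0,0,0],"yaw":0,"grip":0.0},
  ],
  force=20,
)

```text
time_s: 2.3
eef_pos: [0.4431, -0.0069, 0.1991]
orientation: [-0.0, 1.0, -0.026, 0.0]
contact_force: [-0.1, -0.5, -0.3]
width: 0.0003
finger_force: 0.0
```

Emit:
carry_out(
  moves=[
    {"translation":[0.02,-0.03,0],"yaw":0,"grip":0.0},
    {"translation":[0.02,-0.03,0],"yaw":0,"grip":0.0},
    {"translation":[0.01,0,0.03],"yaw":0,"grip":0.0},
    {"translation":[0,0,0.03],"yaw":0,"grip":0.0},
    {"translation":[0,0,0.02],"yaw":0,"grip":0.0},
    {"translation":[0.01,0,0],"yaw":0,"grip":0.0},
    {"translation":[0.01,0,0],"yaw":0,"grip":0.0},
    {"translation":[0,0,0],"yaw":0,"grip":0.0},
  ],
)

```text
time_s: 3.3
eef_pos: [0.5179, 0.045, 0.1197]
orientation: [-0.0, 1.0, -0.029, 0.001]
contact_force: [-0.1, -0.4, 0.4]
width: -0.0
finger_force: 0.0
```

```bash
python3 - <<'E'
from h import *
T=grab_frame("top");S=grab_frame("scene")
t=cv2.resize(T["img"][120:220,180:380],None,fx=4,fy=4,interpolation=2);s=cv2.resize(S["img"][170:270,200:400],None,fx=4,fy=4,interpolation=2)[:200]
cv2.imwrite("pics/c2.png",np.vstack([t,s])[:,:,::-1])
E
```

```text
(no output)
```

View pics/c2.png

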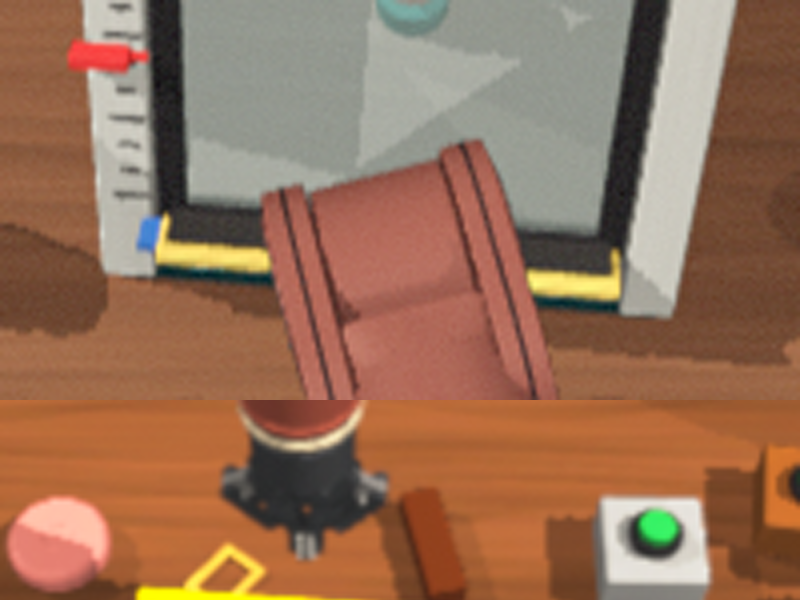

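The closed fingers stand in front of the lip (scene tip ≈ (276,308/4+170)), clear of it. The index (top 218,179) and mark (207,134) stay visible. Now I advance to contact.

Emit:
carry_out(
  moves=[
    {"translation":[0.008,0,0],"yaw":0,"grip":0.0},
    {"translation":[0.008,0,0],"yaw":0,"grip":0.0},
    {"translation":[0.008,0,0],"yaw":0,"grip":0.0},
    {"translation":[0.004,0,0],"yaw":0,"grip":0.0},
    {"translation":[0,0,0],"yaw":0,"grip":0.0},
  ],
)

```text
time_s: 4.03
eef_pos: [0.5444, 0.0436, 0.1186]
orientation: [-0.0, 1.0, -0.029, -0.0]
contact_force: [0.2, -0.0, 0.7]
width: 0.0003
finger_force: 0.0
```

Emit:
carry_out(
  moves=[
    {"translation":[0.004,0,0],"yaw":0,"grip":0.0},
    {"translation":[0.004,0,0],"yaw":0,"grip":0.0},
    {"translation":[0,0,0],"yaw":0,"grip":0.0},
  ],
)

```text
time_s: 4.4
eef_pos: [0.5525, 0.0431, 0.1187]
orientation: [-0.0, 1.0, -0.029, 0.0]
contact_force: [-0.5, -0.7, -0.4]
width: -0.0001
finger_force: 0.0
```

Emit:
carry_out(
  moves=[
    {"translation":[0.004,0,0],"yaw":0,"grip":0.0},
    {"translation":[0.004,0,0],"yaw":0,"grip":0.0},
    {"translation":[0,0,0],"yaw":0,"grip":0.0},
  ],
)

```text
time_s: 4.78
eef_pos: [0.5606, 0.0427, 0.1187]
orientation: [-0.0, 1.0, -0.029, 0.0]
contact_force: [-0.2, -0.5, -0.5]
width: -0.0003
finger_force: 0.0
```

```bash
python3 - <<'E'
from h import *
T=grab_frame("top");print([(x[0],x[1].round(1)) for x in blobs(T,'blue',(205,120,235,190))])
print(get_obs()["eef_pos"],get_obs()["contact_force"])
E
```

```text
[(np.int32(23), array([216.7, 177.9]))]
[0.56033805 0.04271793 0.11865086] [0.10847452 0.22115466 0.6977701 ]
```

```bash
python3 - <<'E'
from h import *
W=grab_frame("wrist");S=grab_frame("scene")
s=cv2.resize(S["img"][180:255,220:360],None,fx=4,fy=4,interpolation=2)
cv2.imwrite("pics/c3.png",np.vstack([cv2.resize(W["img"],(560,300)),s])[:,:,::-1])
E
```

```text
(no output)
```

View pics/c3.png

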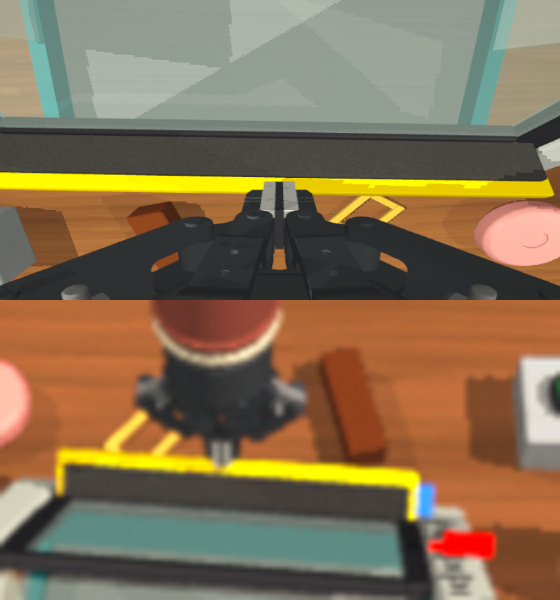

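```bash
python3 - <<'E'
from h import *
S=grab_frame("scene");E=np.linalg.inv(S["extrinsics"])
K=np.array([[S["fx"],0,S["cx"]],[0,S["fy"],S["cy"]],[0,0,1]])
def pr(p): return cv2.projectPoints(np.array([p],float),cv2.Rodrigues(E[:3,:3])[0],E[:3,3],K,np.array(S["distortion"]))[0].ravel().round(1)
for dx in(-.011,0,.011):
  for z in(.119,.13,.14,.15,.16): print(dx,z,pr([.5603+dx,.0427,z]))
print('edge samples',[pr([.556,.053,z]) for z in(.13,.14,.15)])
h=S["img"][210:232,270:284];print(h[:,5].tolist(),'\n',S["img"][210:232,292].tolist())
print(get_obs()["contact_force"],get_obs()["tau"].round(2))
E
```

```text
-0.011 0.119 [275.6 220.8]
-0.011 0.13 [275.5 219. ]
-0.011 0.14 [275.4 217.4]
-0.011 0.15 [275.4 215.7]
-0.011 0.16 [275.3 214. ]
0 0.119 [275.5 223.8]
0 0.13 [275.5 222. ]
0 0.14 [275.4 220.4]
0 0.15 [275.3 218.7]
0 0.16 [275.2 217.1]
0.011 0.119 [275.5 226.8]
0.011 0.13 [275.4 225.1]
0.011 0.14 [275.3 223.4]
0.011 0.15 [275.3 221.8]
0.011 0.16 [275.2 220.1]
edge samples [array([278.8, 220.8]), array([278.7, 219.2]), array([278.6, 217.5])]
[[58, 47, 43], [44, 42, 42], [39, 39, 40], [41, 41, 41], [53, 52, 50], [83, 81, 76], [113, 110, 102], [120, 115, 107], [121, 116, 108], [121, 116, 108], [128, 120, 106], [175, 150, 88], [221, 186, 33], [173, 155, 45], [91, 84, 60], [74, 68, 61], [73, 67, 61], [73, 67, 61], [73, 68, 61], [72, 67, 61], [71, 65, 60], [67, 63, 60]] 
 [[108, 69, 52], [167, 97, 56], [186, 107, 58], [187, 108, 58], [180, 104, 54], [176, 103, 53], [178, 103, 53], [182, 105, 56], [179, 104, 55], [179, 108, 50], [224, 167, 31], [254, 247, 0], [255, 255, 0], [255, 252, 0], [208, 182, 26], [92, 83, 56], [68, 63, 58], [68, 62, 56], [69, 63, 58], [68, 62, 57], [69, 63, 57], [67, 62, 56]]
[-0.0649946  -0.01879332 -0.78465066] [ 0.000e+00 -5.317e+01 -4.480e+00 -3.786e+01  2.000e-02 -0.000e+00
 -0.000e+00]
```

The fingers meet the lip's outer edge from the underside: at scene (275,221) the lip hides the tip, which would otherwise show at v≈224. I advance a little more.

Emit:
carry_out(
  moves=[
    {"translation":[0.003,0,0],"yaw":0,"grip":0.0},
    {"translation":[0.003,0,0],"yaw":0,"grip":0.0},
    {"translation":[0,0,0],"yaw":0,"grip":0.0},
  ],
)

```text
time_s: 5.35
eef_pos: [0.5665, 0.0423, 0.1187]
orientation: [-0.0, 1.0, -0.029, -0.0]
contact_force: [0.8, -0.6, 0.5]
width: -0.0001
finger_force: 0.0
```

```bash
python3 - <<'E'
from h import *
T=grab_frame("top");print([(x[0],x[1].round(1)) for x in blobs(T,'blue',(205,120,235,190))])
o=get_obs();print(o["eef_pos"],o["contact_force"],o["torque"])
E
```

```text
[(np.int32(23), array([216.7, 178. ]))]
[0.56635824 0.04235231 0.11867291] [-1.00319849 -0.1667895  -0.49015738] [ 0.04684605 -0.00382853 -0.03916204]
```

Emit:
carry_out(
  moves=[
    {"translation":[0.003,0,0],"yaw":0,"grip":0.0},
    {"translation":[0.003,0,0],"yaw":0,"grip":0.0},
    {"translation":[0,0,0],"yaw":0,"grip":0.0},
  ],
)

```text
time_s: 5.78
eef_pos: [0.5725, 0.042, 0.1187]
orientation: [-0.0, 1.0, -0.029, -0.0]
contact_force: [-0.4, 0.5, -0.4]
width: 0.0002
finger_force: 0.0
```

```bash
python3 - <<'E'
from h import *
T=grab_frame("top");print([(x[0],x[1].round(1)) for x in blobs(T,'blue',(205,120,235,190))])
o=get_obs();print(o["eef_pos"],o["contact_force"],o["torque"])
W=grab_frame("wrist");S=grab_frame("scene")
s=cv2.resize(S["img"][190:240,225:335],None,fx=5,fy=5,interpolation=0)
cv2.imwrite("pics/c4.png",np.vstack([W["img"][100:420,5:555],s])[:,:,::-1])
print(W["fx"],W["cx"],W["cy"],W["extrinsics"].round(3).tolist())
E
```

```text
[(np.int32(23), array([216.7, 177.9]))]
[0.57231245 0.04200493 0.11866653] [-0.28776948  0.59881459 -0.12474848] [0.0181642  0.02012982 0.00547659]
348.4974662055463 278.8458224298159 209.59666289631687 [[-0.058, -0.958, -0.279, 0.644], [-0.998, 0.056, 0.017, 0.038], [-0.0, 0.28, -0.96, 0.294], [0.0, 0.0, 0.0, 1.0]]
```

View pics/c4.png

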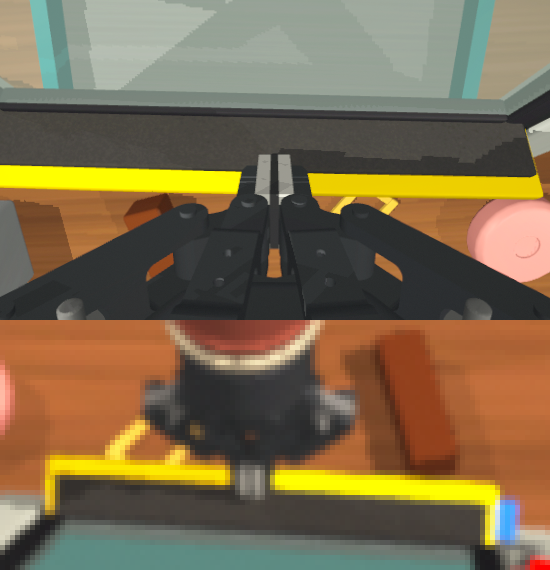

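The finger now shows in front of the dark strip at scene (274,225), which doesn't match my lip position. I retract first, then check where the fingertip projects in the wrist view.

Emit:
carry_out(
  moves=[
    {"translation":[-0.02,0,0],"yaw":0,"grip":0.0},
    {"translation":[-0.03,0,0],"yaw":0,"grip":0.0},
    {"translation":[0,0,0],"yaw":0,"grip":0.0},
  ],
)

```text
time_s: 6.3
eef_pos: [0.5209, 0.0449, 0.1189]
orientation: [0.0, 1.0, -0.028, -0.0]
contact_force: [0.3, 0.1, -0.7]
width: 0.0001
finger_force: 0.0
```

```bash
cat >> h.py <<'E'
def pr(f,p):
    E=np.linalg.inv(f["extrinsics"]);K=np.array([[f["fx"],0,f["cx"]],[0,f["fy"],f["cy"]],[0,0,1]])
    return cv2.projectPoints(np.array([p],float),cv2.Rodrigues(E[:3,:3])[0],E[:3,3],K,np.array(f["distortion"]))[0].ravel().round(1)
E
python3 - <<'E'
from h import *
W=grab_frame("wrist");S=grab_frame("scene");T=grab_frame("top")
o=get_obs();p=o["eef_pos"];print(p)
for d in(-.011,0,.011): print(d,[pr(W,p+[d,0,z]) for z in(0,.02,.04)],pr(S,p+[d,0,0]))
# yellow edge rows in wrist and scene, away from finger
h=lambda f:cv2.inRange(cv2.cvtColor(f["img"],cv2.COLOR_RGB2HSV),(22,150,80),(36,255,255))
mw,ms,mt=h(W),h(S),h(T)
for c in(60,150,230,350,420): r=np.where(mw[180:330,c])[0]+180;print('W',c,r.min() if len(r) else 0,r.max() if len(r) else 0)
for c in(245,255,265,290,300,310,320): r=np.where(ms[212:240,c])[0]+212;print('S',c,r.min() if len(r) else 0,r.max() if len(r) else 0)
cv2.imwrite("pics/w5.png",W["img"][:,:,::-1])
# two-view via plane y: intersect edge planes: W edge pts rays vs S edge line
E
```

```text
[0.52305106 0.04470762 0.11902023]
-0.011 [array([281.4, 261.7]), array([281.7, 278.9]), array([282.1, 300.4])] [276.4 210.9]
0 [array([280.2, 243. ]), array([280.4, 258.4]), array([280.7, 277.7])] [276.3 213.8]
0.011 [array([279.1, 223.7]), array([279.1, 237.1]), array([279.2, 254.1])] [276.3 216.7]
W 60 180 184
W 150 180 186
W 230 180 188
W 350 180 288
W 420 180 193
S 245 217 221
S 255 218 221
S 265 212 222
S 290 220 224
S 300 221 225
S 310 222 225
S 320 223 226
```

View pics/w5.png

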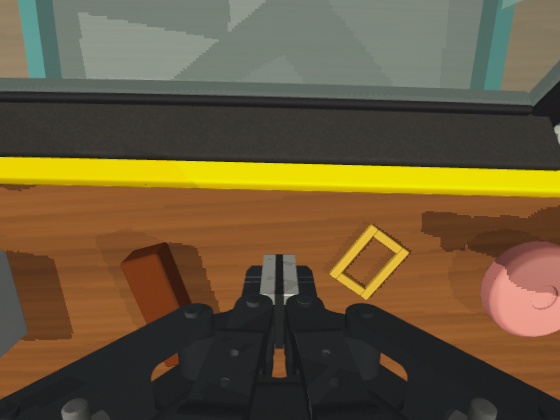

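The wrist view shows the whole fingertip at (279,254) and the lip's outer edge at rows ~184 to 196, with yellow from about 162 to 190 at column 280. I re-triangulate the edge from the wrist, scene and top rays in the x–z plane.

```bash
python3 - <<'E'
from h import *
W=grab_frame("wrist");S=grab_frame("scene");T=grab_frame("top")
cy=lambda f:cv2.inRange(cv2.cvtColor(f["img"],cv2.COLOR_RGB2HSV),(22,140,70),(36,255,255))
m=cy(W)
c=np.array([r for r in range(140,215) if m[r,255]]);print('W col255',c.min(),c.max())
c2=np.array([r for r in range(140,215) if m[r,300]]);print('W col300',c2.min(),c2.max())
wl=((c.max()+c2.max())/2+.5);wu=((c.min()+c2.min())/2-.5)
col=T["img"][165:200,232];print(col.tolist())
rays={'Wlow':ray(W,(278,wl)),'Wup':ray(W,(278,wu)),'Sout':ray(S,(276,219.6)),'Sin':ray(S,(276,223.0)),'Tout':ray(T,(277,191.7)),'Tin':ray(T,(277,183.0))}
for k,r in rays.items(): print(k,[ (z,onz(r,z)[0].round(4)) for z in(.09,.1,.11,.12,.13,.14)])
E
```

```text
W col255 167 193
W col300 168 194
[[168, 172, 163], [168, 171, 162], [166, 169, 159], [157, 160, 150], [127, 132, 124], [102, 108, 103], [65, 61, 61], [54, 49, 54], [58, 53, 50], [59, 54, 50], [62, 56, 54], [59, 56, 50], [61, 60, 58], [62, 56, 54], [57, 53, 52], [81, 69, 53], [183, 153, 71], [238, 209, 104], [252, 223, 113], [247, 217, 110], [232, 203, 100], [188, 164, 90], [80, 96, 86], [12, 47, 47], [26, 47, 48], [74, 62, 54], [108, 72, 54], [110, 70, 47], [108, 69, 48], [136, 88, 64], [153, 102, 70], [153, 99, 67], [152, 98, 69], [156, 102, 72], [152, 101, 71]]
Wlow [(0.09, np.float64(0.5453)), (0.1, np.float64(0.5477)), (0.11, np.float64(0.5501)), (0.12, np.float64(0.5525)), (0.13, np.float64(0.5549)), (0.14, np.float64(0.5574))]
Wup [(0.09, np.float64(0.5616)), (0.1, np.float64(0.5632)), (0.11, np.float64(0.5648)), (0.12, np.float64(0.5665)), (0.13, np.float64(0.5681)), (0.14, np.float64(0.5697))]
Sout [(0.09, np.float64(0.5276)), (0.1, np.float64(0.5336)), (0.11, np.float64(0.5396)), (0.12, np.float64(0.5455)), (0.13, np.float64(0.5515)), (0.14, np.float64(0.5574))]
Sin [(0.09, np.float64(0.5405)), (0.1, np.float64(0.5463)), (0.11, np.float64(0.5522)), (0.12, np.float64(0.558)), (0.13, np.float64(0.5639)), (0.14, np.float64(0.5697))]
Tout [(0.09, np.float64(0.5606)), (0.1, np.float64(0.5595)), (0.11, np.float64(0.5585)), (0.12, np.float64(0.5574)), (0.13, np.float64(0.5563)), (0.14, np.float64(0.5553))]
Tin [(0.09, np.float64(0.5826)), (0.1, np.float64(0.5814)), (0.11, np.float64(0.5801)), (0.12, np.float64(0.5789)), (0.13, np.float64(0.5777)), (0.14, np.float64(0.5764))]
```

Emit:
carry_out(
  moves=[
    {"translation":[0,0,0.016],"yaw":0,"grip":0.0},
    {"translation":[0,0,0.016],"yaw":0,"grip":0.0},
    {"translation":[0.008,0,0],"yaw":0,"grip":0.0},
    {"translation":[0.008,0,0],"yaw":0,"grip":0.0},
    {"translation":[0.006,0,0],"yaw":0,"grip":0.0},
    {"translation":[0.004,0,0],"yaw":0,"grip":0.0},
    {"translation":[0,0,0],"yaw":0,"grip":0.0},
  ],
)

```text
time_s: 7.48
eef_pos: [0.5463, 0.0436, 0.0867]
orientation: [0.0, 1.0, -0.029, -0.002]
contact_force: [-13.2, 0.0, 8.0]
width: 0.0001
finger_force: 6.0
```

```bash
python3 - <<'E'
from h import *
T=grab_frame("top");print([(x[0],x[1].round(1)) for x in blobs(T,'blue',(205,120,235,190))])
o=get_obs();print(o["eef_pos"],o["contact_force"],o["torque"])
W=grab_frame("wrist");S=grab_frame("scene")
s=cv2.resize(S["img"][190:240,225:335],None,fx=5,fy=5,interpolation=0)
cv2.imwrite("pics/c6.png",np.vstack([W["img"][100:420,5:555],s])[:,:,::-1])
E
```

```text
[(np.int32(23), array([216.6, 178. ]))]
[0.54626    0.04356525 0.08672912] [-11.45298409  -0.53450704   8.19039905] [-0.02110502  2.30588872 -0.04731434]
```

View pics/c6.png

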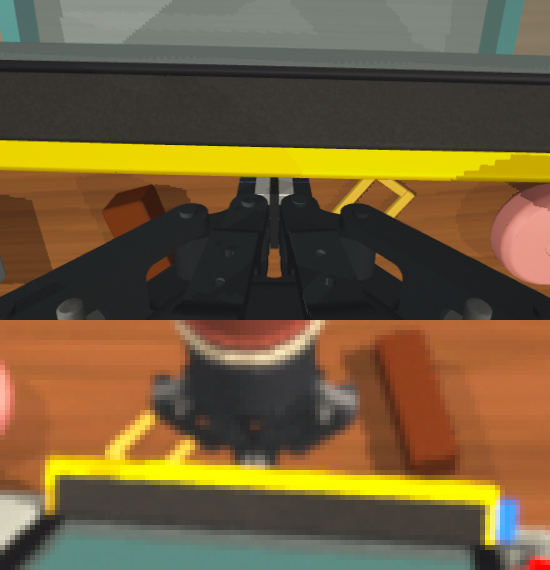

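Emit:
carry_out(
  moves=[
    {"translation":[-0.015,0,0],"yaw":0,"grip":0.0},
    {"translation":[0,0,0.012],"yaw":0,"grip":0.0},
    {"translation":[0.008,0,0],"yaw":0,"grip":0.0},
    {"translation":[0.004,0,0],"yaw":0,"grip":0.0},
    {"translation":[0.001,0,0],"yaw":0,"grip":0.0},
    {"translation":[0,0,0],"yaw":0,"grip":0.0},
  ],
)

```text
time_s: 8.38
eef_pos: [0.5461, 0.0434, 0.0746]
orientation: [0.0, 1.0, -0.029, -0.0]
contact_force: [-2.6, -0.1, 1.1]
width: -0.0001
finger_force: 1.4
```

Emit:
carry_out(
  moves=[
    {"translation":[0.003,0,-0.004],"yaw":0,"grip":0.0},
    {"translation":[0.003,0,-0.004],"yaw":0,"grip":0.0},
    {"translation":[0.003,0,-0.004],"yaw":0,"grip":0.0},
    {"translation":[0.003,0,-0.004],"yaw":0,"grip":0.0},
    {"translation":[0.003,0,-0.004],"yaw":0,"grip":0.0},
  ],
)

```text
time_s: 9.0
eef_pos: [0.5615, 0.0427, 0.095]
orientation: [-0.0, 1.0, -0.029, 0.0]
contact_force: [-2.1, 0.8, -2.3]
width: -0.0
finger_force: 1.4
```

```bash
cat > m.py <<'E'
from h import *
T=grab_frame("top");b=blobs(T,'blue',(200,115,235,190));r=blobs(T,'red',(190,120,222,145))
print([(x[0],x[1].round(1)) for x in b],[(x[0],x[1].round(1)) for x in r])
o=get_obs();print(o["time_s"],o["eef_pos"].round(4),o["contact_force"].round(1))
E
python3 m.py
```

```text
[(np.int32(25), array([216.3, 170.6]))] [(np.int32(113), array([204.7, 133.7]))]
9.05 [0.5622 0.0427 0.0956] [-3.   0.   0.1]
```

Emit:
carry_out(
  moves=[
    {"translation":[0.0064,0,-0.0077],"yaw":0,"grip":0.0},
    {"translation":[0.0064,0,-0.0077],"yaw":0,"grip":0.0},
    {"translation":[0.0064,0,-0.0077],"yaw":0,"grip":0.0},
    {"translation":[0.0064,0,-0.0077],"yaw":0,"grip":0.0},
    {"translation":[0.0064,0,-0.0077],"yaw":0,"grip":0.0},
    {"translation":[0.0064,0,-0.0077],"yaw":0,"grip":0.0},
    {"translation":[0.0064,0,-0.0077],"yaw":0,"grip":0.0},
    {"translation":[0.0064,0,-0.0077],"yaw":0,"grip":0.0},
    {"translation":[0,0,0],"yaw":0,"grip":0.0},
  ],
)

```text
time_s: 10.18
eef_pos: [0.6139, 0.0396, 0.1575]
orientation: [-0.0, 1.0, -0.029, 0.001]
contact_force: [-0.4, -0.7, 0.9]
width: -0.0002
finger_force: 0.2
```

```bash
python3 m.py
```

```text
[(np.int32(27), array([214.7, 144. ]))] [(np.int32(115), array([204.6, 133.7]))]
10.225 [0.6137 0.0399 0.1572] [-0.2 -0.  -0.5]
```

Emit:
carry_out(
  moves=[
    {"translation":[0.0064,0,-0.0077],"yaw":0,"grip":0.0},
    {"translation":[0.0064,0,-0.0077],"yaw":0,"grip":0.0},
    {"translation":[0.0032,0,-0.0038],"yaw":0,"grip":0.0},
    {"translation":[0,0,0],"yaw":0,"grip":0.0},
  ],
)

```text
time_s: 10.72
eef_pos: [0.6292, 0.0389, 0.1763]
orientation: [-0.0, 1.0, -0.029, 0.001]
contact_force: [-1.2, -0.2, 2.1]
width: -0.0
finger_force: 0.9
```

```bash
cat >> m.py <<'E'
S=grab_frame("scene")
t=cv2.resize(T["img"][110:170,180:260],None,fx=5,fy=5,interpolation=2);s=cv2.resize(S["img"][215:275,290:370],None,fx=5,fy=5,interpolation=2)
import time
cv2.imwrite("pics/mk%d.png"%(o["time_s"]*100),np.hstack([t,s])[:,:,::-1])
h=cv2.cvtColor(S["img"],cv2.COLOR_RGB2HSV)[225:262,315:352];mb=cv2.inRange(h,(98,100,60),(125,255,255));print('Sblue',mb.sum()//255,(np.argwhere(mb).mean(0)[::-1]+[315,225]) if mb.any() else 0)
E
python3 m.py; ls pics
```

```text
[(np.int32(26), array([214.4, 135.8]))] [(np.int32(99), array([203.5, 133.7]))]
10.775 [0.6292 0.0389 0.1762] [-1.1  0.8  0.5]
Sblue 34 [328.23529412 238.26470588]
c2.png
c3.png
c4.png
c6.png
mk1077.png
s1.png
scene0.png
t1.png
top0.png
w5.png
```

View pics/mk1077.png

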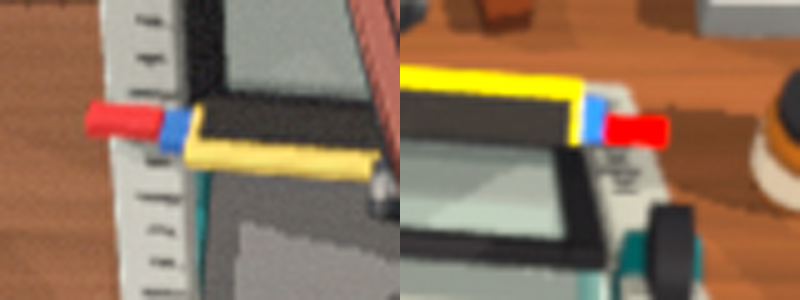

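The top crop (left) shows the blue tab beside the red block, about 1–2 px below it: blue at px (215,136), red at (205,134). The scene crop shows blue at (328.5,238.8) and red at (337,241.4). The window is near the mark, so I triangulate both to get the remaining slope offset.

```bash
python3 - <<'E'
from h import *
S=grab_frame("scene");T=grab_frame("top")
yaw=np.radians(-3.0);c,s=np.cos(yaw),np.sin(yaw);a=np.radians(50)
fw=np.array([c,s,0]);u=np.array([0,0,1]);M=np.array([fw*np.sin(a)-u*np.cos(a),[-s,c,0],fw*np.cos(a)+u*np.sin(a)])
g=lambda p,q:tri([ray(S,p),ray(T,q)])
pts={'ptr':((328,241.5),(215.5,134.1)),'block':((337.4,241.4),(205,134)),'blue mid':((328.3,238.6),(214.7,136)),'blue in':((328.5,243.4),(215.3,131.8)),'blue out':((328,234.3),(214,139.5))}
o=g(*pts['ptr'])[0]
for k,v in pts.items(): p,e=g(*v);print(k,p.round(4),round(e,4),'rel ptr mm',(M@(p-o)*1000).round(1))
E
```

```text
ptr [0.6784 0.1918 0.224 ] 0.0002 rel ptr mm [0. 0. 0.]
block [0.6786 0.2167 0.2247] 0.0013 rel ptr mm [-1.3 24.9 -0.1]
blue mid [0.6727 0.1926 0.2302] 0.0 rel ptr mm [-8.5  0.5  1.1]
blue in [0.6839 0.1927 0.2232] 0.0005 rel ptr mm [4.7 1.2 2.9]
blue out [0.6631 0.1924 0.2376] 0.0007 rel ptr mm [-20.5  -0.2   0.6]
```

Emit:
carry_out(
  moves=[
    {"translation":[-0.003,0,0],"yaw":0,"grip":0.0},
    {"translation":[-0.01,0,0],"yaw":0,"grip":0.0},
    {"translation":[-0.03,0,0],"yaw":0,"grip":0.0},
    {"translation":[-0.04,0,0],"yaw":0,"grip":0.0},
    {"translation":[-0.04,0,0],"yaw":0,"grip":0.0},
    {"translation":[-0.03,-0.03,0],"yaw":0,"grip":0.0},
    {"translation":[-0.03,-0.04,0],"yaw":0,"grip":0.0},
    {"translation":[-0.02,-0.045,0],"yaw":0,"grip":0.0},
    {"translation":[0,-0.045,0],"yaw":0,"grip":0.0},
    {"translation":[0,-0.045,0],"yaw":0,"grip":0.0},
    {"translation":[0,-0.045,0],"yaw":0,"grip":0.0},
    {"translation":[0,-0.043,0],"yaw":0,"grip":0.0},
    {"translation":[0,0,0],"yaw":0,"grip":0.0},
  ],
)

```text
time_s: 12.55
eef_pos: [0.4407, 0.3462, 0.1754]
orientation: [-0.001, 1.0, -0.026, -0.001]
contact_force: [0.3, -1.4, 0.1]
width: 0.0001
finger_force: 0.0
```

```bash
python3 m.py; python3 - <<'E'
from h import *
# unoccluded check: edge of blue/red extents in top, and lip ends
T=grab_frame("top");S=grab_frame("scene");W=grab_frame("wrist")
for c in('blue','red'):
    for n,f,b in(('T',T,(190,115,235,190)),('S',S,(315,225,352,262))):
        print(c,n,[(x[0],x[1].round(1),x[2]) for x in blobs(f,c,b)][:2])
b=blobs(W,'green',(0,0,560,420),30);print([(x[0],x[1].round(0)) for x in b])
p=get_obs()["eef_pos"];print([pr(W,p+[0,0,z]) for z in(0,.04)],pr(W,[.4403,.3442,.062]))
if b: print(onz(ray(W,b[0][1]),.062))
E
```

```text
[(np.int32(26), array([214.4, 135.8]))] [(np.int32(101), array([203.4, 133.7]))]
12.6 [0.4414 0.3441 0.1753] [-0.8 -0.3 -0.5]
Sblue 34 [328.23529412 238.26470588]
blue T [(np.int32(26), array([214.4, 135.8]), array([212, 132,   6,   8]))]
blue S [(np.int32(5), array([328.4, 241.4]), array([327, 240,   3,   3]))]
red T [(np.int32(101), array([203.4, 133.7]), array([197, 129,  15,   9]))]
red S [(np.int32(81), array([337.9, 240.5]), array([332, 237,  12,   8]))]
[(np.int32(1173), array([276., 200.])), (np.int32(1102), array([114., 266.]))]
[array([280.1, 246.4]), array([280.5, 281.8])] [276.7 198.8]
[0.4393787  0.34499573 0.062     ]
```

The window stayed put and the wrist view confirms the button at (0.440, 0.345). Now I descend.

Emit:
carry_out(
  moves=[
    {"translation":[-0.002,0,0.03],"yaw":0,"grip":0.0},
    {"translation":[0,0,0.03],"yaw":0,"grip":0.0},
    {"translation":[0,0,0.03],"yaw":0,"grip":0.0},
    {"translation":[0,0,0.01],"yaw":0,"grip":0.0},
    {"translation":[0,0,0.006],"yaw":0,"grip":0.0},
    {"translation":[0,0,0],"yaw":0,"grip":0.0},
  ],
)

```text
time_s: 13.55
eef_pos: [0.4409, 0.3431, 0.0702]
orientation: [-0.0, 1.0, -0.029, 0.0]
contact_force: [0.4, -0.6, 0.3]
width: -0.0005
finger_force: 0.0
```

Emit:
carry_out(
  moves=[
    {"translation":[0,0,0.004],"yaw":0,"grip":0.0},
    {"translation":[0,0,0.004],"yaw":0,"grip":0.0},
    {"translation":[0,0,0.004],"yaw":0,"grip":0.0},
    {"translation":[0,0,0],"yaw":0,"grip":0.0},
  ],
)

```text
time_s: 14.05
eef_pos: [0.4403, 0.3429, 0.0572]
orientation: [0.0, 1.0, -0.029, -0.0]
contact_force: [-0.9, -0.2, -0.3]
width: 0.0
finger_force: 0.0
```

Emit:
carry_out(
  moves=[
    {"translation":[0,0,0.004],"yaw":0,"grip":0.0},
    {"translation":[0,0,0.004],"yaw":0,"grip":0.0},
    {"translation":[0,0,0.004],"yaw":0,"grip":0.0},
    {"translation":[0,0,0],"yaw":0,"grip":0.0},
  ],
)

```text
time_s: 14.55
eef_pos: [0.4403, 0.3429, 0.0451]
orientation: [0.0, 1.0, -0.029, -0.0]
contact_force: [0.4, 0.2, 0.0]
width: 0.0
finger_force: 0.0
```

Emit:
carry_out(
  moves=[
    {"translation":[0,0,0.004],"yaw":0,"grip":0.0},
    {"translation":[0,0,0.004],"yaw":0,"grip":0.0},
    {"translation":[0,0,0.004],"yaw":0,"grip":0.0},
    {"translation":[0,0,0],"yaw":0,"grip":0.0},
  ],
)

```text
time_s: 15.05
eef_pos: [0.4407, 0.3432, 0.0337]
orientation: [-0.0, 1.0, -0.029, 0.0]
contact_force: [-1.4, -0.9, 5.5]
width: -0.0002
finger_force: 2.4
```

Emit:
carry_out(
  moves=[
    {"translation":[0,0,0.002],"yaw":0,"grip":0.0},
    {"translation":[0,0,0.001],"yaw":0,"grip":0.0},
    {"translation":[0,0,0],"yaw":0,"grip":0.0},
  ],
)

```text
time_s: 15.42
eef_pos: [0.4409, 0.3433, 0.0331]
orientation: [0.0, 1.0, -0.029, 0.001]
contact_force: [-9.3, -8.7, 31.3]
width: 0.0001
finger_force: 15.6
```

Emit:
carry_out(
  moves=[
    {"translation":[0,0,-0.005],"yaw":0,"grip":0.0},
    {"translation":[0,0,0],"yaw":0,"grip":0.0},
  ],
)

```text
time_s: 15.68
eef_pos: [0.4409, 0.3433, 0.036]
orientation: [-0.0, 1.0, -0.029, 0.0]
contact_force: [0.1, -0.1, 3.3]
width: -0.0001
finger_force: 1.7
```

```bash
python3 - <<'E'
from h import *
for i in range(4):
    W=grab_frame("wrist");o=get_obs();print(o["eef_pos"][2].round(4),o["contact_force"].round(1),o["finger_force"])
print([(x[0],x[1].round(0),x[2]) for x in blobs(W,'green',(150,100,400,420),10)])
E
```

```text
0.0357 [1.1 0.3 3.3] 1.7663466185331345
0.0356 [0.7 0.4 2.9] 1.80460374802351
0.0356 [-0.1  0.1  3.8] 1.8235502019524574
0.0355 [0.4 1.  4.3] 1.8306140787899494
[(np.int32(1118), array([275., 253.]), array([243, 238,  69,  42]))]
```

The spring response (3.5 N at 2.5 mm above the hard stop) confirms the button was fully down. I lift away.

Emit:
carry_out(
  moves=[
    {"translation":[0,0,-0.02],"yaw":0,"grip":0.0},
    {"translation":[0,0,-0.05],"yaw":0,"grip":0.0},
    {"translation":[0,0,-0.05],"yaw":0,"grip":0.0},
    {"translation":[0,0,-0.04],"yaw":0,"grip":0.0},
    {"translation":[0,0,0],"yaw":0,"grip":0.0},
    {"translation":[0,0,0],"yaw":0,"grip":0.0},
  ],
)

```text
time_s: 16.62
eef_pos: [0.4402, 0.3427, 0.1954]
orientation: [0.0, 1.0, -0.029, -0.0]
contact_force: [-0.6, -0.5, -0.1]
width: 0.0002
finger_force: 0.0
```

```bash
python3 m.py; python3 -c "
from plant import *
print(close_job())"
```

```text
[(np.int32(26), array([214.4, 135.8]))] [(np.int32(101), array([203.4, 133.7]))]
16.675 [0.44   0.3425 0.1948] [-0.9  0.1 -0.6]
Sblue 34 [328.23529412 238.26470588]
the job is handed in; nothing more can be done
None
```

Job handed in at 16.7 s, verdict not shown: the window stands at the red mark (triangulated index within about 4 mm) and stayed there, the green button on the grey box was pressed to its stop, and the hand is clear; an early, too-high approach passed over the lip's black strip with no contact force.

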